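Set the photo turntable to its start position and release the shutter

TASK

The tape measure on the photo turntable is to be photographed from the start position: push the turntable round by its finger studs until the arrow on the plate points straight at the index bar on the base, without touching the tape measure or shaking it off the middle of the plate. Only then press the shutter button on the desk fully down and let it come up again. Leave the turntable set, and the other loose things where they are.

Things in the scene. Friction and masses are not known exactly. Their poses are not given: they have to be found in the camera images.
- turntable: fixed round grey base, 240 mm across, 14 mm high. Origin on the vertical turning axis at desk height; its -x axis points to the index bar (roughly towards the robot). On it turns a white plate, 210 mm across, top at z = 24 mm; under 1 N of push at a stud turns it, it stays where left, no coasting. A fixed camera, 115 mm high, stands about 200 mm from the axis on the +x side
- plate (a joint): angle of the plate in rad, anticlockwise from above. 0 and 6.283 are the same position: arrow at the index bar. End stops at -0.6 and 6.9, so it can be brought to the index bar either way round
- arrow_tip (a point): tip of the flat black arrow on the white plate, 104 mm from the turning axis; the arrow points outwards from the axis
- index (a point): point just above the plate's rim at the inner end of the index bar, 107 mm from the turning axis. The index bar is the one upright black bar on the rim of the base, 7 mm wide and 22 mm long radially, top at z = 23 mm. Set, the arrow's tip lies 3 mm from this point
- stud_left (a point): middle of the top of the finger stud 90 degrees anticlockwise (from above) of the arrow (plate frame (0, -90 mm)). The three studs are alike, fixed to the plate: upright metal posts 12 mm in diameter, 90 mm from the turning axis, 28 mm high above the plate, top at z = 52 mm; foot collar 18 mm across, 5 mm high
- stud_back (a point): middle of the top of the finger stud opposite of the arrow (on the other side of the axis)
- stud_right (a point): middle of the top of the finger stud 90 degrees clockwise (from above) of the arrow (plate frame (0, 90 mm))
- tape_measure: yellow and black tape measure, 60x64x57 mm, standing loose in the middle of the white plate (within 8 mm of the axis). Origin at the centre of its underside; z up
- shutter (a joint): travel of the shutter button in m: 0 up, 0.006 fully down. A spring lifts it; fully down takes 5 N
- shutter_top (a point): middle of the top of the shutter button, a round grey button 34 mm across on a low black housing fixed on the desk to the right of the turntable; it is pressed straight down
- eraser: bystander: white eraser in a blue sleeve, 25x45x12 mm, lying on the desk nearer the robot. Origin at the centre of its underside
- rubber_stamp_1: bystander: small round rubber stamp with a tan wooden handle, 22x22x61 mm, standing upright on the right, farther back. Origin at the centre of its underside
- tape_roll_white: bystander: small roll of white tape lying flat, 60 mm across, 12 mm high. Origin at the centre of its underside
- calculator: bystander: white desk calculator lying flat, 114x158x16 mm, on the left. Origin at the centre of its underside
Not all that is in view belongs to the job. Of the things shaped like the part that bears shutter, the black one is meant. There is more than one size of the tape_measure; the one meant has the size given above.

How it is judged:
By the outcome, as a careful person would: the job done as asked, in the order asked, and still so for the second after the job is handed in, with the robot touching nothing.
It also fails if it takes over 51 s, if anything falls off the work surface, if the arm or the gripper's body presses on something with over 40 N, if the wrist force passes 120 N, or if a joint passes its speed limit or range.

ROBOT

A 6-joint arm with a two-finger parallel gripper is mounted at the origin on a cart in front of the work surface, level with it; the furniture and walls round the work are solid. World frame = base frame: x ahead of the robot, y to its left, z up, the work surface at z = 0. Lengths are in mm, angles in rad, forces in N, time in s.
With the tool pointing down it reaches from about 400 to 925 mm from the base axis. Payload 12.5 kg.
Tool frame: the origin (TCP) lies midway between the tips of the shut fingers; the grasp point (between the pads) lies 19 mm behind it (env.tcp_to_grasp is the distance from the TCP to the grasp point, in mm); z points along the fingers, y is the line along which they close (so a half turn about z gives the same grasp; the last joint's range is limited). The gripper opens to 95 mm and grips with 3 to 60 N. Pads are 20 mm wide; open, the fingers measure 119 mm over their backs; the gripper's body (75 mm by 180 mm) begins 59 mm behind the grasp point.
Start: joints at [1.079, 0.491, 1.559, -0, 1.092, -0.106], TCP at [235.173, 579.086, 214.661] pointing down, gripper open.
Joint ranges: [-3.1, 3.1], [-0.84, 2.19], [0.05, 2.79], [-1.13, 4.28], [0.06, 2.93], [-2.69, 2.69]. Speed limits (rad/s): [2.22, 2.22, 2.79, 3.14, 3.14, 3.14].

INTERFACE

Orientations are given as [roll, pitch, yaw] about the fixed x, y, z axes, in that order (R = Rz(yaw) Ry(pitch) Rx(roll)).
In Python, from cell import env gives the robot as it stands. The module is installed in compiled form; this text tells all that it offers.
- The arm moves only by the tool step_arm, never from a script. Its argument "plan" is a list that holds one entry, the list of rows, each a list of 5 numbers: the shift along the tool's x, y, z in mm, then the turn about the tool's z in degrees, then the opening, from -1 (shut) to 1 (fully open). A call has 1 to 8 rows; each row is the pose to reach, as a shift and turn from the pose commanded when the call began, along the tool's axes at that moment; what a row does not reach only later rows make up. A row lasts 1/12 s, in which the tool goes at most 41.7 mm and 7.16 degrees, less where a joint would pass 70% of its speed; a pose out of reach is approached as far as the arm can. A call with a gripper value outside its range is refused whole. The fingers move at their own pace and stop on an object; the grip force is fixed at half the most. Time passes only in rows, so rows that repeat a pose let the fingers close. It gives the time, the measured TCP pose, the force, the opening and the grip force at its end, in the units of the state.
- env.state(): the state, without advancing time (a new reading comes with each control period).
- env.read_camera(name): name is "side" or "top"; returns the picture (480x640x3 uint8, blue, green, red); there is no depth.
- env.get_calibration(name): a dict with "K" (3x3 intrinsics, pixels), "extrinsics" (4x4, takes a point from world to camera coordinates). Camera axes: x right, y up, looking along -z (the intrinsics and any distortion apply to the point x, -y, -z); pixel columns grow to the right and rows downward; lengths in mm; the calibration is good to about 2 mm. A picture is of the moment at which its call begins. get_calibration takes no time and is no camera call.
- env.job_done(): hands the job in; it is judged then, once.
The state is a dict: "t": time; "joints": joint angles; "qvel": joint speeds; "tau": joint torques, N m; "eef_pos": TCP position; "tcp_rot": TCP orientation; "ft_force": force on the tool from outside, world axes, zero at the start; "moment": the same for the moment, N m; "opening": opening from 0.0 (shut) to 1.0 (fully open); "grip_force": force on a finger pad.
Only numpy, scipy, OpenCV 4.12 (cv2) and the standard library are available. Lean on these libraries where they do the work, as an engineer would, in place of code of your own. Each camera call takes 0.05 s, during which the arm holds its last target. There are 200 camera calls.

## Working session

There is one attempt and no reset: what is moved stays moved. The work goes in short steps, Python scripts to look and compute and a tool call to move; the robot and the scene stay as the last step left them, time stands still between calls to the robot, and variables do not carry over. Pictures are saved under pics/ and viewed, at most 10 in all, crops included, and the job is handed in when it is done.

Besides the shell and the picture viewer there is one more tool, called after "Call:" by a JSON object that holds its "api" and its "payload", one argument or row to a line. step_arm: Moves the arm, as the interface text tells. Its arguments: {"type":"object","properties":{"plan":{"type":"array"}},"required":["plan"]}

```bash
mkdir -p pics; cat > h.py <<'E'
import numpy as np, cv2
from cell import env
def ray(n,u,v):
    c=env.get_calibration(n);K=np.array(c["K"]);E=np.array(c["extrinsics"])
    d=np.linalg.solve(K,[u,v,1.]);d=d*[1,-1,-1]
    R=E[:3,:3];return -R.T@E[:3,3],R.T@d
def onz(n,u,v,z):
    o,d=ray(n,u,v);return o+d*(z-o[2])/d[2]
def pix(n,p):
    c=env.get_calibration(n);K=np.array(c["K"]);E=np.array(c["extrinsics"])
    q=E[:3,:3]@np.array(p,float)+E[:3,3];q=K@(q*[1,-1,-1]);return q[:2]/q[2]
E
python3 - <<'E'
from h import *
for n in("top","side"):
    cv2.imwrite(f"pics/{n}0.png",env.read_camera(n));c=env.get_calibration(n);print(n,c.keys(),ray(n,320,240))
s=env.state();print(s["t"],s["eef_pos"],s["tcp_rot"],s["ft_force"])
E
```

```text
top dict_keys(['K', 'extrinsics']) (array([ 397.90771843,   57.70087264, 1069.26817831]), array([ 1.14104040e-01,  4.63389727e-05, -9.93539526e-01]))
side dict_keys(['K', 'extrinsics']) (array([ -77.06209333, -759.87943726,  561.7697201 ]), array([ 0.51250525,  0.73970941, -0.43615835]))
0.1 [235.05973055 578.85878644 214.124444  ] [-3.14055434e+00 -9.72215672e-05  2.75583339e+00] [-0.73771015  0.90431264 -1.35559198]
```

View pics/top0.png

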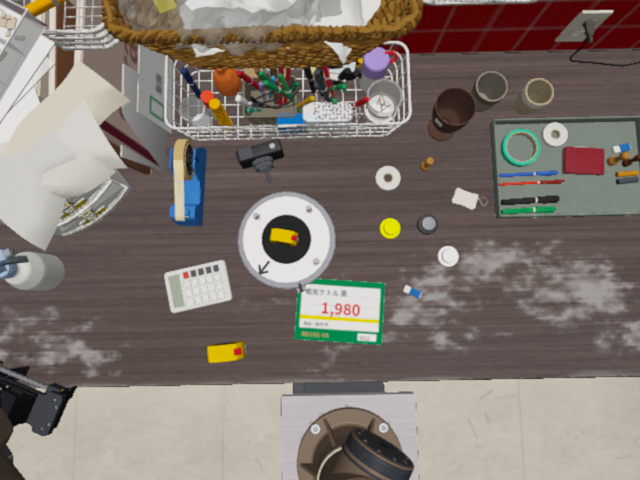

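View pics/side0.png

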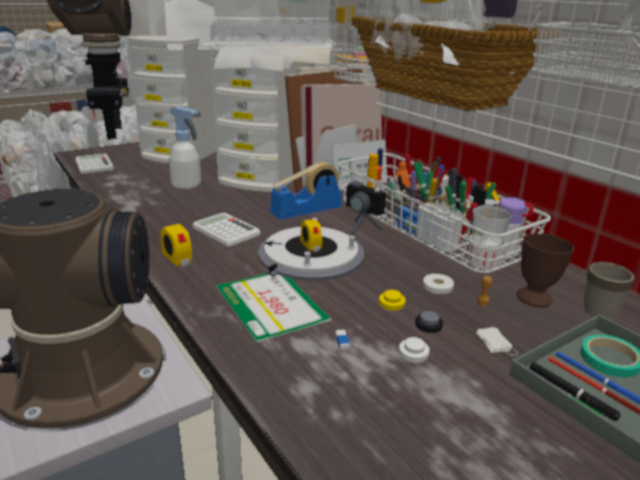

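Both views show the turntable at about (286,239) in the top view, with the arrow pointing down-left at (262,271) and the index bar near (303,288). There are three shutter candidates: yellow (390,228), black (428,224) and white (448,256). The black one is meant. The tape measure on the plate is the one to photograph; the other, at (226,352), is a decoy. I'll enlarge both areas to confirm.

```bash
python3 - <<'E'
from h import *
a=cv2.imread("pics/top0.png")
L=cv2.resize(a[185:305,225:345],None,fx=5,fy=5,interpolation=cv2.INTER_CUBIC)[:600]
R=cv2.resize(a[205:245,408:448],None,fx=5,fy=5,interpolation=cv2.INTER_CUBIC)
o=np.zeros((600,800,3),np.uint8);o[:,:600]=L;o[:200,600:]=R;cv2.imwrite("pics/crop.png",o)
# base outline, plate outline
hsv=cv2.cvtColor(a,cv2.COLOR_BGR2HSV)
m=((hsv[...,2]>200)&(hsv[...,1]<40)).astype(np.uint8);m[:185]=0;m[290:]=0;m[:,:235]=0;m[:,340:]=0
c=max(cv2.findContours(m,0,1)[0],key=cv2.contourArea);e=cv2.fitEllipse(cv2.convexHull(c));print("plate",e,onz("top",*e[0],24))
m=(a.max(2)<90).astype(np.uint8);m=cv2.inRange(a,(0,0,0),(255,255,255))*0
print(onz("top",428,224,20),onz("top",261,272,24),onz("top",302,288,23))
E
```

```text
plate ((285.9738464355469, 238.9899444580078), (85.87846374511719, 86.91447448730469), 61.00352096557617) [522.12963746 139.35203167  24.        ]
[ 551.71458039 -203.57227492   20.        ] [444.22050228 199.89701751  24.        ] [404.28721889 102.88190487  23.        ]
```

View pics/crop.png

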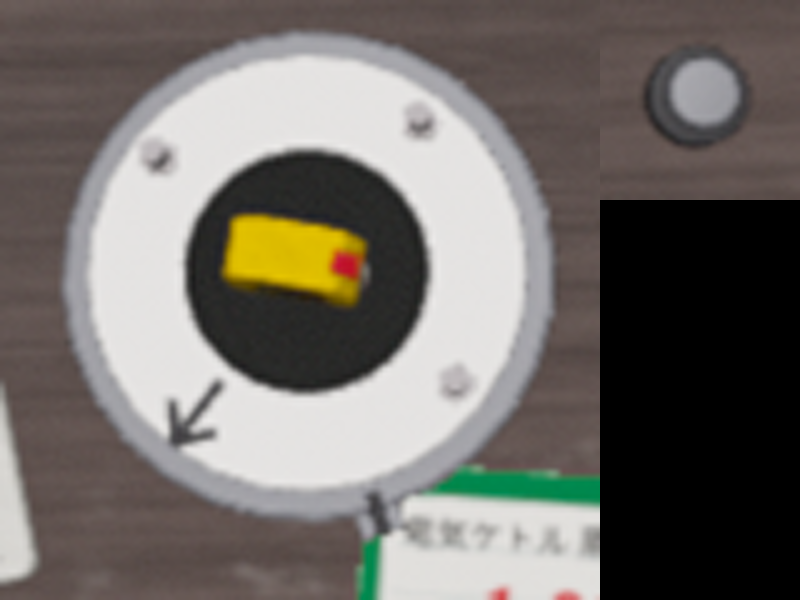

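The crop shows the arrow tip at crop (175,445) and the index bar at (378,512). The studs are at (157,155), (420,120) and (456,378). The button with the black housing is confirmed at about (429,223.6) in the full picture.

```bash
python3 - <<'E'
from h import *
f=lambda x,y:(225+(x+.5)/5-.5,185+(y+.5)/5-.5)
C=onz("top",285.97,238.99,24)
for n,p,z in(("arrow",(174,446),24),("index",(378,512),23),("L",(456,375),50),("B",(420,118),50),("R",(158,153),50)):
    d=onz("top",*f(*p),z)-C;print(n,C+d,np.hypot(*d[:2]),np.degrees(np.arctan2(d[1],d[0])))
a=cv2.imread("pics/side0.png");cv2.imwrite("pics/sb.png",cv2.resize(a[290:370,370:470],None,fx=6,fy=6,interpolation=cv2.INTER_CUBIC))
o1,d1=ray("top",428.6,223.2)
for uv in((430,314),(430,317),(430,320)):
    o2,d2=ray("side",*uv);A=np.c_[d1,-d2];s=np.linalg.lstsq(A,o2-o1,rcond=None)[0];print(uv,o1+s[0]*d1,o2+s[1]*d2)
E
```

```text
arrow [440.01699818 203.74053772  24.        ] 104.34167940539858 141.90229602385207
index [406.73834784 107.11776239  23.        ] 119.81155131985493 -164.38818012256377
L [469.25623377  68.48615803  50.        ] 88.42445778972424 -126.72326765519765
B [590.95993591  83.03130963  50.        ] 88.94192307669122 -39.29654223254024
R [576.93259726 206.72787884  50.        ] 86.84248798223263 50.871563818798336
(430, 314) [ 552.97617324 -204.00011619   24.4217352 ] [ 553.1672283  -204.15247609   24.48825153]
(430, 317) [ 553.82768726 -205.43717223   18.68426012] [ 553.27145216 -204.99465      18.49086996]
(430, 320) [ 554.68255897 -206.87989488   12.92416105] [ 553.37449795 -205.84173445   12.47000187]
```

View pics/sb.png

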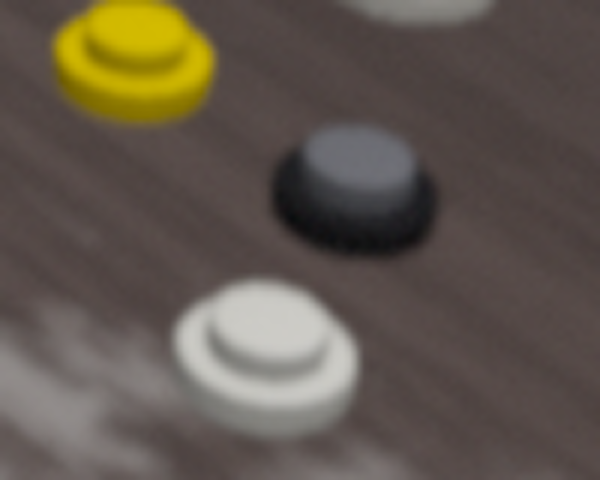

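The button top is at side (429.5,316), which puts it at roughly (552,-204,22). The plate needs to turn about +54° anticlockwise. I'll straddle stud_left with the fingers lined up tangentially.

Call:
{"api": "step_arm", "payload": {
  "plan": [
    [[-203,-193,30,57,-0.45],[-203,-193,30,57,-0.45],[-203,-193,30,57,-0.45],[-203,-193,30,57,-0.45],[-203,-193,30,57,-0.45],[-203,-193,30,57,-0.45],[-203,-193,30,57,-0.45],[-203,-193,30,57,-0.45]]
  ]
}}

```text
t: 0.77
eef_pos: [351.8, 319.8, 184.0]
tcp_rot: [-3.14, 0.001, 1.751]
ft_force: [-0.1, 0.6, 0.3]
opening: 0.497
grip_force: 0.0
```

```bash
cat >> h.py <<'E'
def to(x,y,z,yaw):
    s=env.state();p=np.array(s["eef_pos"]);w=s["tcp_rot"][2];d=np.array([x,y,z])-p
    t=-(yaw-np.degrees(w));t=(t+180)%360-180
    print("t %.2f pos %s yaw %.1f op %.3f F %s"%(s["t"],p.round(1),np.degrees(w),s["opening"],np.round(s["ft_force"],1)))
    print("shift",np.round([d[0]*np.cos(w)+d[1]*np.sin(w),d[0]*np.sin(w)-d[1]*np.cos(w),-d[2]],1),"turn %.1f"%t)
E
python3 -c "
from h import *
to(467,69,110,51.7)"
```

```text
t 0.77 pos [351.8 319.8 184. ] yaw 100.3 op 0.497 F [-0.1  0.6  0.3]
shift [-267.4   68.4   74. ] turn 48.6
```

Call:
{"api": "step_arm", "payload": {
  "plan": [
    [[-267,68,74,49,-0.45],[-267,68,74,49,-0.45],[-267,68,74,49,-0.45],[-267,68,74,49,-0.45],[-267,68,74,49,-0.45],[-267,68,74,49,-0.45],[-267,68,74,49,-0.45],[-267,68,74,49,-0.45]]
  ]
}}

```text
t: 1.43
eef_pos: [469.6, 70.2, 109.1]
tcp_rot: [-3.141, 0.001, 0.895]
ft_force: [-0.4, 0.6, -0.7]
opening: 0.274
grip_force: 0.0
```

```bash
python3 -c "
from h import *
to(467,69,36,51.7)"
```

```text
t 1.43 pos [469.6  70.2 109.1] yaw 51.3 op 0.274 F [-0.4  0.6 -0.7]
shift [-2.6 -1.3 73.1] turn -0.4
```

Call:
{"api": "step_arm", "payload": {
  "plan": [
    [[-2,-1,20,0,-0.45],[-2,-1,35,0,-0.45],[-2,-1,47,0,-0.45],[-2,-1,55,0,-0.45],[-2,-1,62,0,-0.45],[-2,-1,68,0,-0.45],[-2,-1,73,0,-0.45],[-2,-1,73,0,-0.45]]
  ]
}}

```text
t: 2.1
eef_pos: [465.6, 73.8, 37.0]
tcp_rot: [-3.141, 0.0, 0.906]
ft_force: [0.2, -0.4, -0.1]
opening: 0.269
grip_force: 0.0
```

```bash
python3 - <<'E'
from h import *
to(467,69,36,51.7)
T=env.read_camera("top")[185:305,225:345];S=env.read_camera("side")[200:300,240:380]
o=np.zeros((600,800,3),np.uint8);o[:400,:400]=cv2.resize(T,(400,400),interpolation=2);o[:286,400:]=cv2.resize(S,(400,286),interpolation=2)
cv2.imwrite("pics/c1.png",o)
E
```

```text
t 2.10 pos [465.6  73.8  37. ] yaw 51.9 op 0.269 F [ 0.2 -0.4 -0.1]
shift [-2.9  4.   1. ] turn 0.2
```

View pics/c1.png

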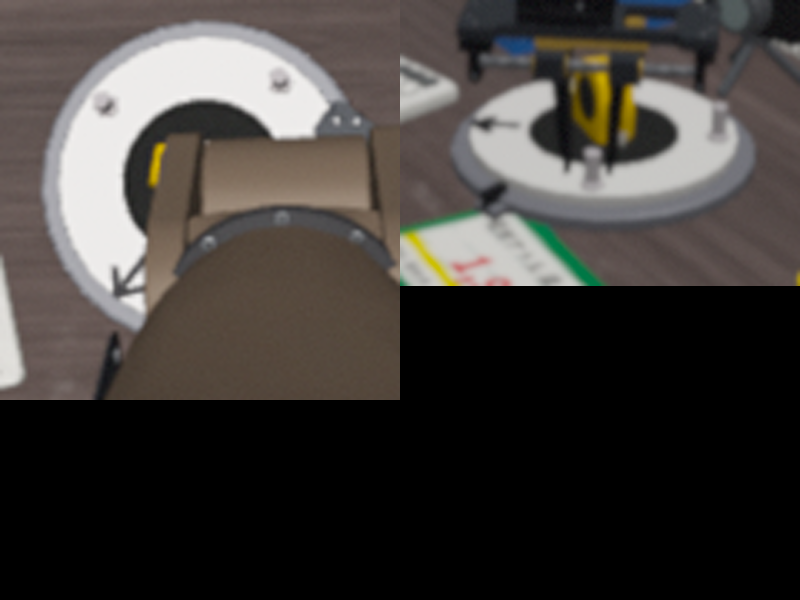

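The fingers straddle stud_left freely (side crop about (590,165)), and the arrow hasn't moved. Next I'll narrow the gap and drive along the arc gently.

Call:
{"api": "step_arm", "payload": {
  "plan": [
    [[-2,3,0,0,-0.66],[-2,4,0,0,-0.66],[-1.9,6,0,-1,-0.66],[-1.8,9,0,-3,-0.66],[-1.5,12,0,-5,-0.66],[-1.1,15,0,-7,-0.66],[-0.6,18.5,0,-9.5,-0.66],[0,22,0,-12,-0.66]]
  ]
}}

```text
t: 2.87
eef_pos: [483.4, 59.9, 37.8]
tcp_rot: [3.142, -0.0, 1.118]
ft_force: [-0.8, 1.5, -0.2]
opening: 0.171
grip_force: 0.4
```

```bash
cat >> h.py <<'E'
def pol(C=(522.1,139.4)):
    s=env.state();d=np.array(s["eef_pos"][:2])-C
    print("r %.1f th %.1f"%(np.hypot(*d),np.degrees(np.arctan2(d[1],d[0]))%360))
E
python3 -c "
from h import *
pol();to(467,69,36,51.7)"
```

```text
r 88.4 th 244.0
t 2.87 pos [483.4  59.9  37.8] yaw 64.1 op 0.171 F [-0.8  1.5 -0.2]
shift [  1.  -18.7   1.8] turn 12.4
```

Call:
{"api": "step_arm", "payload": {
  "plan": [
    [[0,3.1,0,-2,-0.66],[0.2,6.2,0,-4,-0.66],[0.6,10,0,-6.5,-0.66],[1.1,14,0,-9,-0.66],[1.8,17.7,0,-11.5,-0.66],[2.6,21.5,0,-14,-0.66],[3.7,25.3,0,-16.5,-0.66],[4.8,29,0,-19,-0.66]]
  ]
}}

```text
t: 3.53
eef_pos: [511.5, 51.5, 37.8]
tcp_rot: [-3.142, -0.0, 1.45]
ft_force: [-0.7, 0.8, 0.1]
opening: 0.169
grip_force: 0.4
```

```bash
python3 -c "
from h import *
pol();to(467,69,36,51.7)"
```

```text
r 88.6 th 263.1
t 3.53 pos [511.5  51.5  37.8] yaw 83.1 op 0.169 F [-0.7  0.8  0.1]
shift [ 12.  -46.3   1.8] turn 31.4
```

Call:
{"api": "step_arm", "payload": {
  "plan": [
    [[0.1,4.7,0,-3,-0.66],[0.5,9.3,0,-6,-0.66],[1.1,13.9,0,-9,-0.66],[1.9,18.5,0,-12,-0.66],[3,23,0,-15,-0.66],[4.4,27.5,0,-18,-0.66],[5.6,31.2,0,-20.5,-0.66],[6.8,34,0,-22.5,-0.66]]
  ]
}}

```text
t: 4.2
eef_pos: [546.2, 54.0, 37.8]
tcp_rot: [-3.142, -0.0, 1.843]
ft_force: [-0.4, -1.3, -0.3]
opening: 0.172
grip_force: 0.5
```

```bash
python3 - <<'E'
from h import *
pol();to(467,69,36,51.7)
T=env.read_camera("top")[185:305,225:345];S=env.read_camera("side")[200:300,240:380]
o=np.zeros((600,800,3),np.uint8);o[:400,:400]=cv2.resize(T,(400,400),interpolation=2);o[:286,400:]=cv2.resize(S,(400,286),interpolation=2)
cv2.imwrite("pics/c2.png",o)
E
```

```text
r 88.7 th 285.7
t 4.20 pos [546.2  54.   37.8] yaw 105.6 op 0.172 F [-0.4 -1.3 -0.3]
shift [ 35.7 -72.2   1.8] turn 53.9
```

View pics/c2.png

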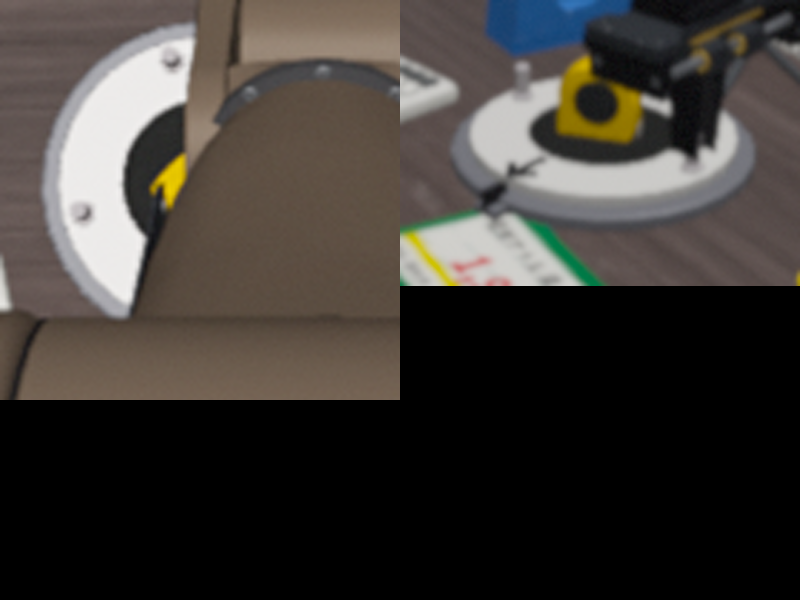

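The arrow is now almost at the bar (side crop (508,177) against the bar at (493,193)). I'll close lightly to centre the stud at 285.7°, then open, rise and look.

Call:
{"api": "step_arm", "payload": {
  "plan": [
    [[0,0,0,0,-0.74],[0,0,0,0,-0.74],[0,0,0,0,-0.74],[0,0,0,0,-0.55],[0,0,0,0,-0.55],[0,0,-15,0,-0.55],[0,0,-40,0,-0.55],[0,0,-75,0,-0.55]]
  ]
}}

```text
t: 4.97
eef_pos: [544.8, 54.1, 111.7]
tcp_rot: [-3.138, -0.001, 1.839]
ft_force: [-0.1, 0.5, 0.1]
opening: 0.225
grip_force: 0.0
```

```bash
python3 -c "
from h import *
pol();to(552,-204,110,105.6)"
```

```text
r 88.2 th 284.9
t 4.97 pos [544.8  54.1 111.7] yaw 105.4 op 0.225 F [-0.1  0.5  0.1]
shift [-250.8  -61.5    1.7] turn -0.2
```

Call:
{"api": "step_arm", "payload": {
  "plan": [
    [[-250,-61,0,0,-1],[-250,-61,0,0,-1],[-250,-61,0,0,-1],[-250,-61,0,0,-1],[-250,-61,0,0,-1],[-250,-61,0,0,-1],[-250,-61,0,0,-1],[-250,-61,0,0,-1]]
  ]
}}

```text
t: 5.63
eef_pos: [553.2, -205.7, 112.4]
tcp_rot: [3.141, 0.0, 1.836]
ft_force: [0.2, 0.7, -0.3]
opening: 0.005
grip_force: 0.0
```

```bash
python3 - <<'E'
from h import *
to(552,-204,50,105.6)
T=np.mean([env.read_camera("top").astype(float) for _ in range(4)],0).astype(np.uint8)
cv2.imwrite("pics/top2.png",T)
cv2.imwrite("pics/c3.png",cv2.resize(T[185:305,225:345],None,fx=5,fy=5,interpolation=2))
S=env.read_camera("side");cv2.imwrite("pics/side2.png",S)
E
```

```text
t 5.63 pos [ 553.2 -205.7  112.4] yaw 105.2 op 0.005 F [ 0.2  0.7 -0.3]
shift [ 2.  -0.7 62.4] turn -0.4
```

View pics/c3.png

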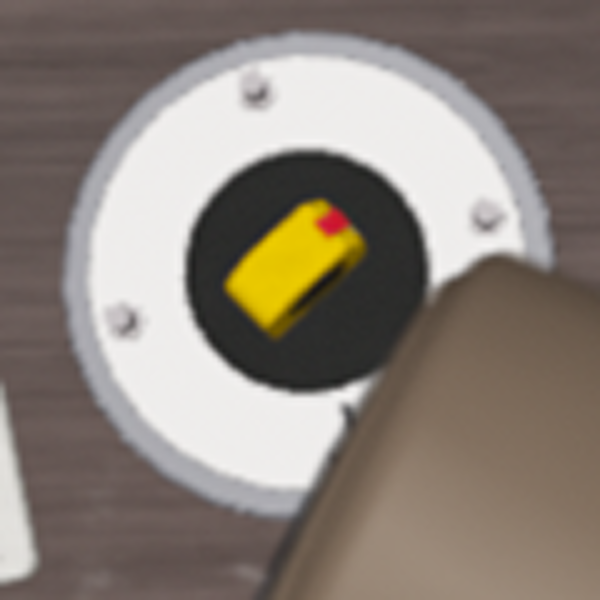

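The forearm hides the arrow, so I'll move it further right.

Call:
{"api": "step_arm", "payload": {
  "plan": [
    [[-169,-122,-38,0,-1],[-169,-122,-38,0,-1],[-169,-122,-38,0,-1],[-169,-122,-38,0,-1],[-169,-122,-38,0,-1],[-169,-122,-38,0,-1],[-169,-122,-38,0,-1]]
  ]
}}

```text
t: 6.47
eef_pos: [480.3, -399.4, 150.9]
tcp_rot: [3.141, 0.001, 1.838]
ft_force: [0.0, 0.9, 0.4]
opening: 0.001
grip_force: 0.0
```

```bash
python3 - <<'E'
from h import *
T=np.mean([env.read_camera("top").astype(float) for _ in range(4)],0).astype(np.uint8)
cv2.imwrite("pics/top3.png",T)
cv2.imwrite("pics/c4.png",cv2.resize(T[245:305,250:330],None,fx=10,fy=10,interpolation=2))
E
```

```text
(no output)
```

View pics/c4.png

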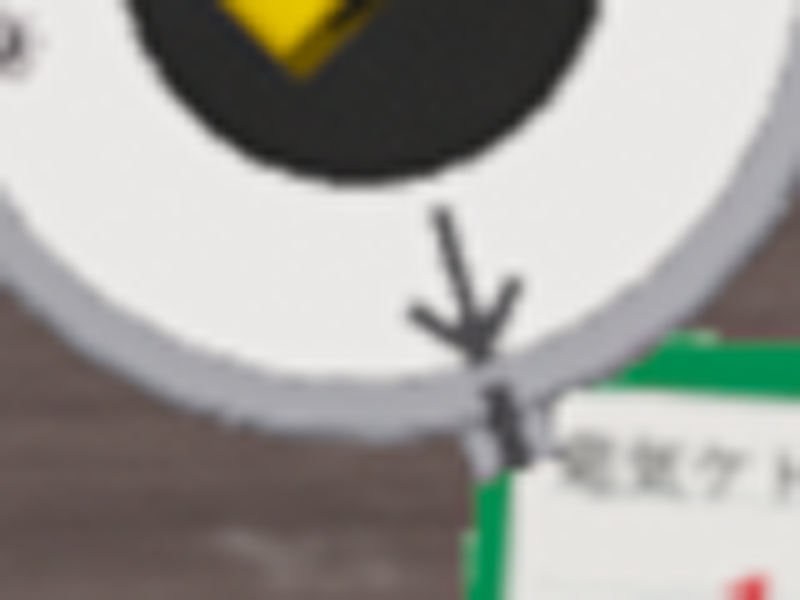

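In the 10x crop the arrow tip is at (482,358) and the bar runs (492,385)–(517,465). About the axis those are 16.0° and 16.3°, so the arrow is on the bar to within about 0.4°. The tape measure still stands in the middle. Next is the shutter.

Call:
{"api": "step_arm", "payload": {
  "plan": [
    [[169,121,38,0,-1],[169,121,38,0,-1],[169,121,38,0,-1],[169,121,38,0,-1],[169,121,38,0,-1],[169,121,60,0,-1],[169,121,90,0,-1],[169,121,105,0,-1]]
  ]
}}

```text
t: 7.33
eef_pos: [552.2, -200.1, 43.3]
tcp_rot: [-3.14, -0.002, 1.844]
ft_force: [0.0, -0.5, -0.4]
opening: 0.003
grip_force: 0.0
```

```bash
python3 - <<'E'
from h import *
to(552.5,-204.5,30,105.3)
E
```

```text
t 7.33 pos [ 552.2 -200.1   43.3] yaw 105.6 op 0.003 F [ 0.  -0.5 -0.4]
shift [-4.3 -0.9 13.3] turn 0.3
```

Call:
{"api": "step_arm", "payload": {
  "plan": [
    [[-3,-1,6,0,-1],[-3,-1,12,0,-1],[-3,-1,14,0,-1],[-3,-1,16,0,-1],[-3,-1,18,0,-1],[-3,-1,19,0,-1],[-3,-1,20,0,-1],[-3,-1,20,0,-1]]
  ]
}}

```text
t: 8.0
eef_pos: [552.4, -206.7, 25.8]
tcp_rot: [3.141, 0.0, 1.839]
ft_force: [0.1, 0.3, -0.1]
opening: 0.005
grip_force: 0.0
```

Call:
{"api": "step_arm", "payload": {
  "plan": [
    [[2,0,1,0,-1],[2,0,2,0,-1],[2,0,3,0,-1],[2,0,4,0,-1],[2,0,5,0,-1],[2,0,6,0,-1],[2,0,6,0,-1]]
  ]
}}

```text
t: 8.58
eef_pos: [551.8, -204.5, 19.5]
tcp_rot: [3.142, -0.0, 1.839]
ft_force: [0.4, 1.2, 2.4]
opening: -0.001
grip_force: 1.5
```

Call:
{"api": "step_arm", "payload": {
  "plan": [
    [[0,0,1,0,-1],[0,0,2,0,-1],[0,0,3,0,-1],[0,0,3,0,-1]]
  ]
}}

```text
t: 8.92
eef_pos: [551.8, -204.6, 16.5]
tcp_rot: [3.142, -0.0, 1.84]
ft_force: [0.1, 1.5, 4.8]
opening: 0.005
grip_force: 2.3
```

Call:
{"api": "step_arm", "payload": {
  "plan": [
    [[0,0,1,0,-1],[0,0,2,0,-1],[0,0,2,0,-1]]
  ]
}}

```text
t: 9.17
eef_pos: [551.9, -204.6, 16.0]
tcp_rot: [3.141, 0.0, 1.84]
ft_force: [-4.4, 3.0, 20.1]
opening: 0.006
grip_force: 10.1
```

The button hit its stop (20 N at z = 16). I'll release it, lift and clear the view.

Call:
{"api": "step_arm", "payload": {
  "plan": [
    [[0,0,-2,0,-1],[0,0,-8,0,-1],[0,0,-20,0,-1],[0,0,-50,0,-1],[0,0,-90,0,-1],[-40,-30,-120,0,-1],[-80,-60,-130,0,-1],[-120,-90,-130,0,-1]]
  ]
}}

```text
t: 9.83
eef_pos: [509.2, -314.9, 144.9]
tcp_rot: [3.139, 0.004, 1.842]
ft_force: [0.7, 0.1, 0.4]
opening: 0.003
grip_force: 0.0
```

Call:
{"api": "step_arm", "payload": {
  "plan": [
    [[-50,-32,0,0,-1],[-50,-32,0,0,-1],[-50,-32,0,0,-1],[-50,-32,0,0,-1]]
  ]
}}

```text
t: 10.17
eef_pos: [490.7, -371.1, 141.8]
tcp_rot: [3.142, -0.0, 1.837]
ft_force: [-0.0, 0.0, 0.6]
opening: 0.004
grip_force: 0.0
```

```bash
python3 - <<'E'
from h import *
to(552,-204,50,105)
T=np.mean([env.read_camera("top").astype(float) for _ in range(4)],0).astype(np.uint8)
P=cv2.imread("pics/top3.png");print("turntable diff",np.abs(T[185:300,230:340].astype(int)-P[185:300,230:340]).max())
cv2.imwrite("pics/c5.png",cv2.resize(T[150:330,160:480],None,fx=2.5,fy=2.5,interpolation=2))
E
```

```text
t 10.17 pos [ 490.7 -371.1  141.8] yaw 105.3 op 0.004 F [-0.   0.   0.6]
shift [145.  103.2  91.8] turn 0.3
turntable diff 5
```

View pics/c5.png

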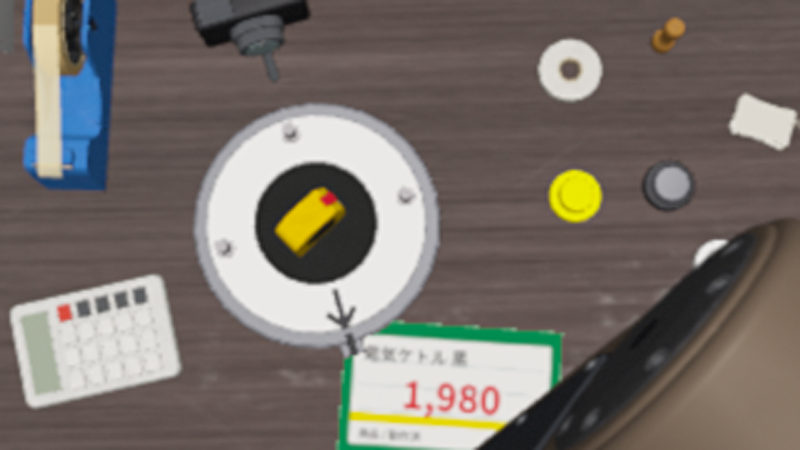

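The arrow at crop (343,325) still points at the bar at (352,345). The tape measure is centred, the button at (670,185) is free, and the things visible in the crop are where they were.

```bash
python3 -c "
from cell import env
print(env.job_done())"
```

```text
the job is handed in; nothing more can be done
None
```

The turntable is set with the arrow on the index bar to within about 0.4° by camera. After that, the black shutter button was pressed to its stop and released, the tape measure stayed in the middle, and the job was handed in at about 10 s.

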